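# Load the programming jig and hold its cover pressed

## Robot

A 6-joint arm with a two-finger parallel gripper is mounted at the origin on the work surface; the furniture and walls round the work are solid. World frame = base frame: x ahead of the robot, y to its left, z up, the work surface at z = 0. Lengths are in m, angles in rad, forces in N, time in s.
With the tool pointing down it reaches from about 0.35 to 0.975 m from the base axis. Payload 4.9 kg.
Tool frame: the origin (TCP) lies midway between the tips of the shut fingers; the grasp point (between the pads) lies 19 mm behind it (arm.hold_point_z is the distance from the TCP to the grasp point, in m); z points along the fingers, y is the line along which they close (so a half turn about z gives the same grasp; the last joint's range is limited). The gripper opens to 85 mm and grips with 20 to 120 N. Pads are 22 mm wide; open, the fingers measure 114 mm over their backs; the gripper's body (76 mm by 85 mm) begins 54 mm behind the grasp point. The pads swing forward as they close: fully open they stand 13 mm farther back than shut.
Start: joints at [1.129, 0.053, 1.613, -0, 1.476, -0.119], TCP at [0.198, 0.593, 0.231] pointing down, gripper open.
Joint ranges: [-3.01, 3.01], [-1.01, 2.22], [0.06, 2.58], [-1.02, 4.17], [0.09, 2.62], [-3.14, 3.14]. Speed limits (rad/s): [2.57, 2.57, 3.14, 3.14, 3.14, 3.14].

## Interface

Orientations are given as a unit quaternion [x, y, z, w].
In Python, from plant import arm, vision, sign_off gives the robot as it stands.
- The arm moves only by the shell command python3 -m pendant 'ROWS'. ROWS is JSON, a list of rows, each a list of 3 entries, a list of its own where there are three numbers: the opening, from 0 (shut) to 1 (fully open), then the shift along the tool's x, y, z in mm, then the turn, a rotation vector about the tool's x, y, z in rad. A call has 1 to 8 rows; each row is the pose to reach, as a shift and turn from the pose commanded when the call began, along the tool's axes at that moment; what a row does not reach only later rows make up. A row lasts 1/12 s, in which the tool goes at most 41.7 mm and 7.16 degrees, less where a joint would pass 70% of its speed; a pose out of reach is approached as far as the arm can. A call with a gripper value outside its range is refused whole. The fingers move at their own pace and stop on an object; the grip force is fixed at half the most. Time passes only in rows, so rows that repeat a pose let the fingers close. It gives the time, the measured TCP pose, the force, the opening and the grip force at its end, in the units of the state.
- arm.sense(): the state, without advancing time (a new reading comes with each control period).
- vision.capture(name): name is "scene" or "top" or "wrist"; returns a dict with "img" (480x640x3 uint8, red, green, blue), "camera_matrix" (3x3 intrinsics, pixels), "eye" and "orientation" of the camera in the world. Camera axes: x right, y down, z forward; pixel columns grow to the right and rows downward; lengths in m; the calibration is good to about 2 mm. The wrist camera is an equidistant fisheye: a pixel r from the principal point sees the ray r / f radians off the axis. A picture is of the moment at which its call begins. There is no depth.
- sign_off(): hands the job in; it is judged then, once.
The state is a dict: "clock": time; "qpos": joint angles; "dq": joint speeds; "tau": joint torques, N m; "tool_pos": TCP position; "tool_rot": TCP orientation; "contact_force": force on the tool from outside, world axes, zero at the start; "ft_torque": the same for the moment, N m; "opening": finger opening in m; "grasp_force": force on a finger pad.
Only numpy, scipy, OpenCV 4.12 (cv2) and the standard library are available. Lean on these libraries where they do the work, as an engineer would, in place of code of your own. Each camera call takes 0.05 s, during which the arm holds its last target. There are 200 camera calls.

## Task

Take the green-topped cartridge out of the rack and slide it edgewise into the slot of the programming jig until it stands fully home. Then take the blue cover by its black grip, rest it square on the jig's locating pin, slide it sideways along the jig until the hidden pin finds the hole below and the cover drops on, and press it fully down against the spring bars. Finish while still holding the cover pressed down; leave the yellow-topped cartridge, the screw dish and the solder reel alone.

Things in the scene. Friction and masses are not known exactly. Their poses are not given: they have to be found in the camera images.
- jig: Programming jig, fixed to the bench: aluminium base 146 x 112 mm, deck 40 mm high, with a grey slotted block at its near end. Origin on the bench under the middle of the cover's place; x runs along the base away from the slot block (base from x = -104 to 42 mm), y sideways, z up. Dark hard stops along y at x = -34 and 34 mm, tops 47 mm up: the pressed cover's underside ends there, 47 mm above the bench.
- pin_middle (a point): Middle of the range of the locating pin: jig x = 0, y = 0, z = 60 mm. The steel pin (10 mm diameter, end rounded over 3 mm, tip 60 mm above the bench, 8 mm above the free bars) stands fixed somewhere on the jig's y line within 12 mm either side; where is not reported and the cover hides it. The cover rests on its tip at 60 mm and drops to 52 mm when its hole is over the pin.
- slot_floor (a point): Centre of the floor of the slot in the jig's grey block (at x = -71, y = 0, z = 30 mm of the jig). The block is 62 x 44 mm, its top at z = 52 mm; the upright slot is open at the top, 51 mm long (along jig x), 13 mm wide (along jig y) and 22 mm deep, with a 2 mm chamfer.
- green_cartridge: Flat upright cartridge, grey with green upper part, 48 (its x) x 10 (y) x 60 mm (z), 50 g; origin at the centre of its underside. Stands on edge in one of the rack's two slots; grip across the 10 mm near the top. Either way round fits the jig; home, its underside is on the slot floor, its top 38 mm above the block.
- yellow_cartridge: The same cartridge with a yellow upper part, in the other rack slot; must stay there.
- rack: Black block with two parallel slots for cartridges, fixed to the bench, 70 (x) x 110 (y) x 45 mm; origin at the centre of its underside. Slots along its x axis at y = -32 and +32 mm, 50 x 12 mm, 15 mm deep (floor 30 mm above the bench).
- cover: Blue cover, plate 70 (its x) x 76 (y) x 18 mm, flat on the bench, about 250 g. Black grip rib on its middle, 50 mm long (x), 16 mm thick (y), 18 to 48 mm above the underside: grip across the 16 mm. Origin: centre of the underside, where a blind hole opens: 17 mm along x, 13 mm along y, 15 mm deep, chamfered 1.5 mm. Goes on with its x along the jig's x, either way round.
- spring_bars (a joint): Travel of the jig's two brass spring bars (9 mm wide, 100 mm long, along jig y at x = -24 and 24 mm), m: 0 free (tops 52 mm above the bench), 0.005 when the cover is down on the hard stops. They give at about 5 N and need about 11 N at 0.005, the cover's weight (2.5 N) included; the cover alone does not press them.
- screw_tray: Bystander: metal dish with screws, 74 x 107 x 16 mm.
- solder_reel: Bystander: upright reel, 62 mm diameter, 40 mm tall.
Not all that is in view belongs to the job. What is shaped like the green_cartridge but purple is not meant.

How it is judged:
By the outcome, as a careful person would: the job done as asked, in the order asked, and still so for the second after the job is handed in, while the arm keeps its last pose, push and grip.
It also fails if it takes over 72 s, if anything falls off the work surface, if the arm or the gripper's body presses on something with over 40 N, if the wrist force passes 120 N, or if a joint passes its speed limit or range.

## Working session

There is one attempt and no reset: what is moved stays moved. The work goes in short steps, Python scripts to look and compute and a shell command to move; the robot and the scene stay as the last step left them, time stands still between calls to the robot, and variables do not carry over. Pictures are saved under pics/ and viewed, at most 11 in all, crops included, and the job is handed in when it is done.

```bash
ls; mkdir -p pics
python3 - <<'E'
from plant import arm, vision
import cv2, numpy as np, pickle
d={}
for n in ("scene","top"):
    c=vision.capture(n); d[n]=c
    cv2.imwrite(f"pics/{n}0.png",c["img"][:,:,::-1]); print(n,c["camera_matrix"],c["eye"],c["orientation"])
pickle.dump(d,open("c0.pkl","wb"))
s=arm.sense();print(s)
E
```

```text
pics
scene [[559.97102326   0.         324.73692018]
 [  0.         559.97102326 247.09636725]
 [  0.           0.           1.        ]] [0.10667959 0.70588411 0.92102931] [-0.20438221  0.90788233 -0.35832501  0.07470463]
top [[443.23258579   0.         318.3975802 ]
 [  0.         443.23258579 240.36969996]
 [  0.           0.           1.        ]] [ 0.22441677 -0.01620752  1.11459996] [-0.65215208  0.75145744 -0.07392875  0.06740866]
{'clock': 0.1, 'qpos': array([ 1.12897445e+00,  5.33004948e-02,  1.61418364e+00, -3.86605461e-06,
        1.47602483e+00, -1.18996674e-01]), 'dq': array([-0.00046351, -0.00269887, -0.0029207 ,  0.00250979, -0.00012131,
        0.00083649]), 'tau': array([ 3.07174187e-04, -3.94900632e+01, -3.71364033e+01, -1.35893679e-04,
        3.87581866e-03,  5.66224699e-06]), 'tool_pos': array([0.19802741, 0.59218482, 0.23016389]), 'tool_rot': array([ 1.60712347e-01,  9.87000822e-01, -9.21262446e-04, -2.63318889e-04]), 'contact_force': array([-0.52638636, -0.15512225, -0.45910978]), 'ft_torque': array([0.043982  , 0.02065893, 0.01891792]), 'grasp_force': 0.0, 'opening': 0.0853990719356174}
```

View pics/top0.png

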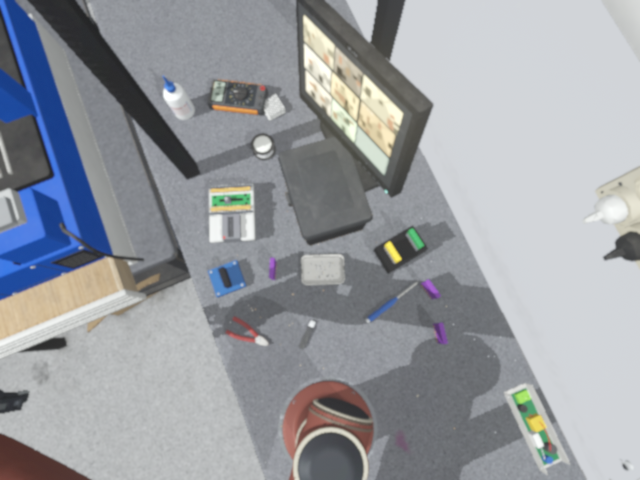

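View pics/scene0.png

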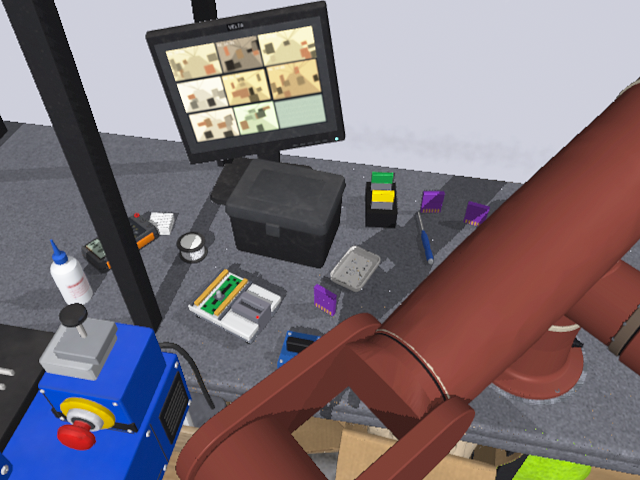

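The top view shows the jig near (232,214), the blue cover at (227,279), and the rack at (401,249), with green at (414,238) and yellow at (392,250). In the scene view the jig is at (235,305), the rack at (381,200), and the cover is partly hidden by the arm at (300,347).

```bash
cat > h.py <<'E'
import cv2, numpy as np, pickle
from scipy.spatial.transform import Rotation as R
def ray(c,uv):
    K=c["camera_matrix"]; d=np.array([(uv[0]-K[0,2])/K[0,0],(uv[1]-K[1,2])/K[1,1],1.])
    return R.from_quat(c["orientation"]).apply(d)
def toplane(c,uv,z):
    d=ray(c,uv); e=np.array(c["eye"]); return e+d*(z-e[2])/d[2]
def proj(c,p):
    q=R.from_quat(c["orientation"]).inv().apply(np.array(p)-c["eye"]); K=c["camera_matrix"]
    return (K@(q/q[2]))[:2]
def blob(c,lo,hi,box,pick=0):
    hsv=cv2.cvtColor(c["img"],cv2.COLOR_RGB2HSV); m=cv2.inRange(hsv,lo,hi)
    x0,y0,x1,y1=box; k=np.zeros_like(m); k[y0:y1,x0:x1]=m[y0:y1,x0:x1]
    cs,_=cv2.findContours(k,cv2.RETR_EXTERNAL,cv2.CHAIN_APPROX_NONE)
    return sorted(cs,key=cv2.contourArea)[-1-pick]
def rect_on(c,cnt,z):
    "min-area rectangle of a contour cast on plane z, mm: centre, size, angle deg"
    P=np.array([toplane(c,p,z)[:2] for p in cnt[:,0].astype(float)])*1000
    return cv2.minAreaRect(P.astype(np.float32))
E
python3 - <<'E'
from h import *
d=pickle.load(open("c0.pkl","rb")); t=d["top"]; s=d["scene"]
print("origin px",proj(t,[0,0,0]),proj(s,[0,0,0]), proj(t,[.2,.59,.23]))
G=((50,80,60),(85,255,255)); Y=((22,120,80),(34,255,255)); B=((98,120,50),(125,255,255))
print("green",rect_on(t,blob(t,*G,(380,215,440,275)),.09), cv2.minAreaRect(blob(t,*G,(380,215,440,275))))
print("yellow",rect_on(t,blob(t,*Y,(370,215,440,275)),.09))
print("cover",rect_on(t,blob(t,*B,(195,250,255,310)),.018))
print("sc green",cv2.boundingRect(blob(s,*G,(360,160,410,230))),"yel",cv2.boundingRect(blob(s,*Y,(360,160,410,230))))
a=cv2.resize(t["img"][170:310,190:270],None,fx=5,fy=5,interpolation=cv2.INTER_CUBIC)[:600]
b=cv2.resize(s["img"][255:375,180:340],None,fx=2.5,fy=2.5,interpolation=cv2.INTER_CUBIC)
e=cv2.resize(t["img"][215:280,365:440],None,fx=4,fy=4,interpolation=cv2.INTER_CUBIC)
o=np.zeros((600,800,3),np.uint8); o[:,:400]=a[:600]; o[:300,400:]=b[:300,:400]; o[300:560,400:700]=e
cv2.imwrite("pics/crop1.png",o[:,:,::-1])
E
```

```text
origin px [327.23397845 427.305284  ] [524.71695279 348.34534104] [  8.73452907 388.64667512]
green ((404.4349365234375, -267.6809997558594), (53.5827522277832, 18.72745704650879), 23.147201538085938) ((415.38458251953125, 238.076904296875), (22.74271011352539, 7.765803337097168), 56.3099365234375)
yellow ((380.2016906738281, -209.87974548339844), (53.94661331176758, 18.612096786499023), 23.916454315185547)
cover ((383.03369140625, 196.97604370117188), (68.42475128173828, 74.18301391601562), 13.171205520629883)
sc green (371, 171, 23, 13) yel (371, 190, 24, 12)
```

View pics/crop1.png

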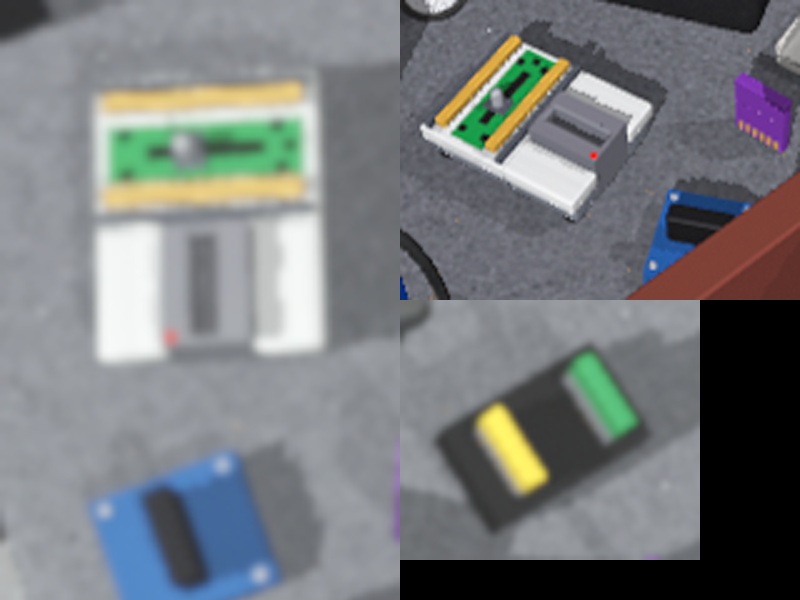

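The crop shows the jig cleanly. The brass bars are at rows 95 and 190, and the pin is visible at crop (187,150), left of the centre of the black slot. The cover's black rib and the cartridge tops are clear too.

```bash
cat >> h.py <<'E'
def go(p,yaw=None,q=None):
    "shift (mm) and turn in tool axes from measured pose to p (m) with tool down, tool y at yaw deg"
    from plant import arm
    s=arm.sense(); r=R.from_quat(s["tool_rot"]); y=r.apply([0,1,0])
    cur=np.degrees(np.arctan2(y[1],y[0]))
    a=np.radians(cur if yaw is None else yaw); Y=np.array([np.cos(a),np.sin(a),0]); Z=np.array([0,0,-1.]); X=np.cross(Y,Z)
    t=R.from_matrix(np.c_[X,Y,Z])
    print("t",round(s["clock"],2),"at",s["tool_pos"].round(4),"yaw",cur.round(1),"q",s["qpos"].round(2),"F",s["contact_force"].round(1),"open",round(s["opening"],4),"grip",round(s["grasp_force"],1))
    print("  shift",(r.inv().apply(np.array(p)-s["tool_pos"])*1000).round(1),"turn",(r.inv()*t).as_rotvec().round(3))
E
python3 - <<'E'
from h import *
d=pickle.load(open("c0.pkl","rb")); t=d["top"]; s=d["scene"]
hsv=cv2.cvtColor(t["img"],cv2.COLOR_RGB2HSV)
print("bar hsv",hsv[189,230],hsv[208,230],"pin",t["img"][200,227])
Y=((12,60,110),(34,255,255))
c=[]
for box in ((205,180,260,197),(205,200,260,214)):
    r=rect_on(t,blob(t,*Y,box),.052); print("bar",r); c.append(np.array(r[0]))
m=(c[0]+c[1])/2; print("jig centre",m,"sep",np.linalg.norm(c[0]-c[1]),"dir",np.degrees(np.arctan2(*(c[0]-c[1])[::-1])))
print("pin tip~",toplane(t,(227.4,200),.06)*1000)
for u in ((209,190),(256,186.5),(210,211),(255,207)):print(toplane(t,u,.04)*1000)
for n,u in (("box corners top",(280,155)),("",(310,240)),("",(370,215))): print(n,toplane(t,u,.1))
go((.42,.3,.25),30); go((.39,-.24,.25),-66.5)
E
```

```text
bar hsv [ 22 108 233] [ 22 111 235] pin [150 153 157]
bar ((600.6488647460938, 159.5811309814453), (95.45572662353516, 10.632674217224121), 84.99340057373047)
bar ((551.7689819335938, 163.32789611816406), (97.0086669921875, 12.215149879455566), 84.43782806396484)
jig centre [576.20892334 161.45451355] sep 49.02327195071198 dir -4.3832932204836705
pin tip~ [570.04485709 167.60499053  60.        ]
[609.47400682 214.69277852  40.        ]
[601.77870793  95.59293558  40.        ]
[554.20261531 217.25013233  40.        ]
[548.52974235 104.15294137  40.        ]
box corners top [0.65209685 0.0225088  0.1       ]
 [ 0.43278197 -0.02091343  0.1       ]
 [ 0.47245612 -0.16945362  0.1       ]
t 0.1 at [0.198  0.5922 0.2302] yaw 71.5 q [ 1.13  0.05  1.61 -0.    1.48 -0.12] F [-0.5 -0.2 -0.5] open 0.0854 grip 0.0
  shift [-303.2 -206.7  -19.5] turn [-0.002  0.     0.724]
t 0.1 at [0.198  0.5922 0.2302] yaw 71.5 q [ 1.13  0.05  1.61 -0.    1.48 -0.12] F [-0.5 -0.2 -0.5] open 0.0854 grip 0.0
  shift [-446.1 -728.3  -18.5] turn [-1.000e-03  2.000e-03  2.409e+00]
```

```bash
python3 -m pendant '[[1,[-303,-207,-20],[0,0,0.72]],[1,[-303,-207,-20],[0,0,0.72]],[1,[-303,-207,-20],[0,0,0.72]],[1,[-303,-207,-20],[0,0,0.72]],[1,[-303,-207,-20],[0,0,0.72]],[1,[-303,-207,-20],[0,0,0.72]],[1,[-303,-207,-20],[0,0,0.72]],[1,[-303,-207,-20],[0,0,0.72]]]'; python3 -c "
from h import *
go((.40,-.24,.25),-66.5)"
```

```text
clock: 0.77
tool_pos: [0.3998, 0.3256, 0.2491]
tool_rot: [0.498, 0.867, -0.0, -0.0]
contact_force: [0.3, 0.3, 0.3]
opening: 0.0856
grasp_force: 0.0
t 0.77 at [0.3998 0.3256 0.2491] yaw 30.3 q [ 0.54 -0.22  1.84 -0.    1.52  0.01] F [0.3 0.3 0.3] open 0.0856 grip 0.0
  shift [-488.6 -284.8   -0.8] turn [-0.     0.     1.689]
```

```bash
python3 -m pendant '[[1,[-489,-285,0],[0,0,1.69]],[1,[-489,-285,0],[0,0,1.69]],[1,[-489,-285,0],[0,0,1.69]],[1,[-489,-285,0],[0,0,1.69]],[1,[-489,-285,0],[0,0,1.69]],[1,[-489,-285,0],[0,0,1.69]],[1,[-489,-285,0],[0,0,1.69]],[1,[-489,-285,0],[0,0,1.69]]]'; python3 -c "
from h import *
go((.40,-.24,.25),-66.5)"
```

```text
clock: 1.43
tool_pos: [0.3987, -0.0076, 0.2492]
tool_rot: [0.854, 0.52, 0.0, 0.0]
contact_force: [0.9, 0.5, -0.0]
opening: 0.0852
grasp_force: 0.0
t 1.43 at [ 0.3987 -0.0076  0.2492] yaw -27.4 q [-0.21 -0.55  2.08  0.    1.61  0.27] F [ 0.9  0.5 -0. ] open 0.0852 grip 0.0
  shift [-205.8  108.    -0.8] turn [ 0.    -0.     0.683]
```

```bash
python3 -m pendant '[[1,[-206,108,0],[0,0,0.683]],[1,[-206,108,0],[0,0,0.683]],[1,[-206,108,0],[0,0,0.683]],[1,[-206,108,0],[0,0,0.683]],[1,[-206,108,0],[0,0,0.683]],[1,[-206,108,0],[0,0,0.683]],[1,[-206,108,0],[0,0,0.683]]]'
cat >> h.py <<'E'
def fray(c,uv):
    K=c["camera_matrix"]; x=(uv[0]-K[0,2])/K[0,0]; y=(uv[1]-K[1,2])/K[1,1]; r=np.hypot(x,y)+1e-12
    return R.from_quat(c["orientation"]).apply([np.sin(r)*x/r,np.sin(r)*y/r,np.cos(r)])
def fplane(c,uv,z):
    d=fray(c,uv); e=np.array(c["eye"]); return e+d*(z-e[2])/d[2]
def frect(c,cnt,z):
    P=np.array([fplane(c,p,z)[:2] for p in cnt[:,0].astype(float)])*1000
    return cv2.minAreaRect(P.astype(np.float32))
def wrist(name):
    from plant import vision
    c=vision.capture("wrist"); pickle.dump(c,open(name+".pkl","wb")); cv2.imwrite(f"pics/{name}.png",c["img"][:,:,::-1]); return c
E
python3 -c "
from h import *
c=wrist('w1'); print(c['camera_matrix'],c['eye'],c['orientation'])
go((.40,-.24,.25),-66.5)"
```

```text
clock: 2.02
tool_pos: [0.4011, -0.2423, 0.2488]
tool_rot: [0.979, 0.203, -0.001, 0.0]
contact_force: [-0.7, 0.2, -0.1]
opening: 0.0854
grasp_force: 0.0
[[371.64829954   0.         317.38126787]
 [  0.         371.64829954 235.6516795 ]
 [  0.           0.           1.        ]] [ 0.46223624 -0.21534493  0.39181952] [ 0.82841393 -0.54395497 -0.07319199  0.11174207]
t 2.07 at [ 0.4013 -0.2402  0.2487] yaw -66.4 q [-0.7  -0.35  1.94 -0.    1.55  0.46] F [-0.1 -0.2  0. ] open 0.0856 grip 0.0
  shift [-1.1 -0.7 -1.3] turn [-0.002  0.001  0.002]
```

View pics/w1.png

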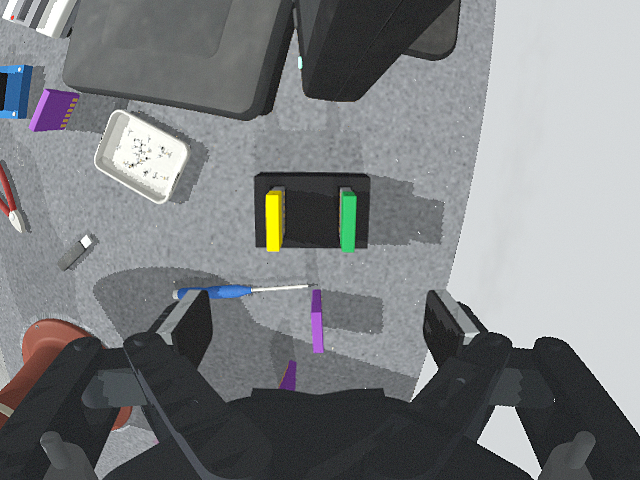

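The wrist view shows the rack squarely, with the green top at (348,222) and yellow at (274,221). The black box lies beyond the rack.

```bash
python3 -c "
from h import *
c=pickle.load(open('w1.pkl','rb')); t=pickle.load(open('c0.pkl','rb'))['top']
hsv=cv2.cvtColor(c['img'],cv2.COLOR_RGB2HSV)
print(hsv[220,336:360].tolist()); print(hsv[183:256:3,349].tolist())
for n,lo,hi,b in (('g',(50,120,60),(85,255,255),(325,170,370,260)),('y',(22,120,80),(34,255,255),(255,170,300,260))):
    r=blob(c,lo,hi,b); print(n,cv2.boundingRect(r),frect(c,r,.09))
hsv=cv2.cvtColor(t['img'],cv2.COLOR_RGB2HSV)
print([hsv[238+k,415+k].tolist() for k in range(-8,9)])
go((.4044,-.2677,.25),-66.5)
"
```

```text
[[75, 11, 48], [125, 40, 38], [114, 64, 20], [18, 110, 118], [82, 25, 152], [70, 137, 169], [72, 205, 187], [72, 189, 204], [72, 182, 210], [72, 188, 205], [72, 190, 205], [72, 180, 207], [72, 186, 203], [72, 184, 204], [73, 183, 203], [71, 183, 202], [72, 189, 202], [72, 179, 205], [71, 185, 196], [68, 171, 157], [13, 44, 41], [23, 24, 42], [102, 32, 40], [72, 26, 49]]
[[30, 14, 53], [30, 15, 34], [120, 10, 107], [70, 207, 123], [68, 174, 116], [72, 183, 206], [72, 176, 204], [71, 184, 204], [72, 186, 203], [72, 179, 202], [72, 185, 203], [72, 180, 205], [72, 186, 204], [71, 174, 204], [72, 183, 203], [72, 183, 203], [71, 177, 203], [72, 181, 201], [71, 188, 199], [72, 184, 202], [72, 187, 202], [71, 176, 203], [72, 175, 202], [70, 99, 170], [105, 15, 165]]
g (340, 192, 17, 60) ((407.2171630859375, -267.1117858886719), (50.88518524169922, 12.792436599731445), 22.7708797454834)
y (265, 190, 18, 62) ((383.1876220703125, -209.5227508544922), (52.61872863769531, 13.933464050292969), 23.227201461791992)
[[68, 58, 88], [69, 123, 141], [69, 135, 174], [70, 135, 183], [70, 136, 184], [70, 135, 189], [70, 133, 193], [70, 135, 192], [70, 134, 196], [70, 135, 196], [70, 136, 195], [70, 136, 195], [70, 137, 194], [70, 137, 193], [70, 137, 190], [69, 136, 175], [68, 116, 123]]
t 2.07 at [ 0.4013 -0.2402  0.2487] yaw -66.4 q [-0.7  -0.35  1.94 -0.    1.55  0.46] F [-0.1 -0.2  0. ] open 0.0856 grip 0.0
  shift [-8.1 26.4 -1.4] turn [-0.002  0.001  0.002]
```

```bash
python3 -c "
from h import *
c=pickle.load(open('w1.pkl','rb')); t=pickle.load(open('c0.pkl','rb'))['top']
for n,lo,hi,b in (('g',(50,120,185),(85,255,255),(325,170,370,260)),('y',(22,120,200),(34,255,255),(255,170,300,260))):
    r=blob(c,lo,hi,b); print(n,cv2.boundingRect(r),frect(c,r,.09))
go((.407,-.267,.25),-67)
"
```

```text
g (342, 196, 14, 56) ((405.78729248046875, -268.00091552734375), (47.61974334716797, 10.620512962341309), 22.38394546508789)
y (266, 195, 13, 57) ((380.7706298828125, -209.20904541015625), (48.60258102416992, 10.198325157165527), 21.905872344970703)
t 2.07 at [ 0.4013 -0.2402  0.2487] yaw -66.4 q [-0.7  -0.35  1.94 -0.    1.55  0.46] F [-0.1 -0.2  0. ] open 0.0856 grip 0.0
  shift [-5.5 26.8 -1.4] turn [-0.002  0.001  0.011]
```

```bash
python3 -m pendant '[[0.4,[-7,27,0],[-0.002,0.001,0.016]],[0.4,[-7,27,40],[-0.002,0.001,0.016]],[0.4,[-7,27,80],[-0.002,0.001,0.016]],[0.4,[-7,27,110],[-0.002,0.001,0.016]],[0.4,[-7,27,120],[-0.002,0.001,0.016]],[0.4,[-7,27,120],[-0.002,0.001,0.016]],[0.4,[-7,27,120],[-0.002,0.001,0.016]]]'; python3 -c "
from h import *
go((.4058,-.2680,.060),-67.3)
c=wrist('w2')"
```

```text
clock: 2.65
tool_pos: [0.4069, -0.2656, 0.1303]
tool_rot: [0.98, 0.199, 0.001, 0.001]
contact_force: [-0.4, 0.2, 1.2]
opening: 0.0341
grasp_force: 0.0
t 2.65 at [ 0.4069 -0.2656  0.1303] yaw -67.0 q [-0.73 -0.21  2.03  0.    1.31  0.44] F [-0.4  0.2  1.2] open 0.0341 grip 0.0
  shift [-2.1  1.6 70.3] turn [ 0.002 -0.001  0.005]
```

View pics/w2.png

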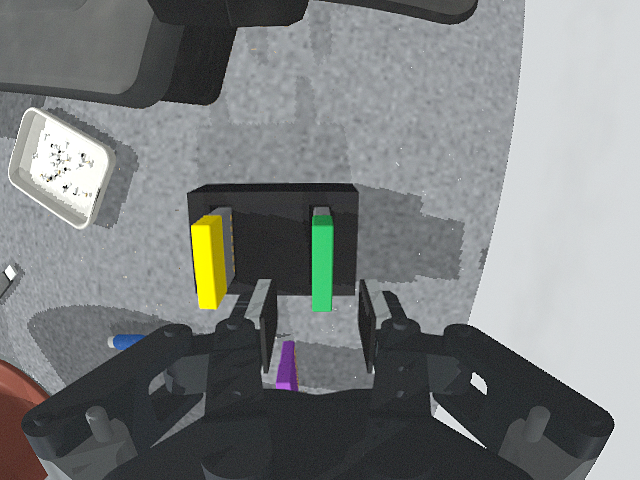

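The fingers straddle the green cartridge (fingers at columns 265 and 370, green at 322), and the yellow one is clear of them.

```bash
python3 -m pendant '[[0.4,[-2,2,20],[0.002,-0.001,0.005]],[0.4,[-2,2,40],[0.002,-0.001,0.005]],[0.4,[-2,2,60],[0.002,-0.001,0.005]],[0.4,[-2,2,70],[0.002,-0.001,0.005]],[0.4,[-2,2,70],[0.002,-0.001,0.005]],[0.4,[-2,2,70],[0.002,-0.001,0.005]]]'; python3 -c "
from h import *
c=pickle.load(open('w2.pkl','rb'))
for n,lo,hi,b in (('g',(50,120,185),(85,255,255),(300,170,350,330)),('y',(22,120,200),(34,255,255),(180,170,250,330))):
    r=blob(c,lo,hi,b); print(n,frect(c,r,.09))
go((.4058,-.2680,.060),-67.3)"
```

```text
clock: 3.2
tool_pos: [0.4064, -0.2693, 0.061]
tool_rot: [0.981, 0.196, 0.001, 0.001]
contact_force: [0.5, -0.2, -0.0]
opening: 0.0341
grasp_force: 0.0
g ((405.82373046875, -268.0988464355469), (47.40713882446289, 10.055612564086914), 22.73701286315918)
y ((380.925537109375, -209.07057189941406), (48.61317443847656, 10.662967681884766), 22.71427345275879)
t 3.2 at [ 0.4064 -0.2693  0.061 ] yaw -67.4 q [-0.74 -0.11  2.07  0.    1.18  0.44] F [ 0.5 -0.2 -0. ] open 0.0341 grip 0.0
  shift [-0.  -1.4  1. ] turn [ 0.002 -0.001 -0.001]
```

```bash
python3 -m pendant '[[0.4,[0,-1.2,1],[0.002,-0.001,0]],[0,[0,-1.2,1],[0.002,-0.001,0]],[0,[0,-1.2,1],[0.002,-0.001,0]],[0,[0,-1.2,1],[0.002,-0.001,0]],[0,[0,-1.2,1],[0.002,-0.001,0]],[0,[0,-1.2,1],[0.002,-0.001,0]],[0,[0,-1.2,1],[0.002,-0.001,0]],[0,[0,-1.2,1],[0.002,-0.001,0]]]'; python3 -c "
from h import *
go((.4058,-.2680,.21),-67.3)"
```

```text
clock: 3.87
tool_pos: [0.4059, -0.2683, 0.0599]
tool_rot: [0.981, 0.196, 0.0, -0.0]
contact_force: [-1.2, 1.1, 6.1]
opening: 0.0093
grasp_force: 59.3
t 3.87 at [ 0.4059 -0.2683  0.0599] yaw -67.4 q [-0.74 -0.11  2.07  0.    1.18  0.44] F [-1.2  1.1  6.1] open 0.0093 grip 59.3
  shift [   0.    -0.3 -150.1] turn [-0.    -0.    -0.001]
```

```bash
python3 -m pendant '[[0,[0,0,-10],[0,0,0]],[0,[0,0,-30],[0,0,0]],[0,[0,0,-70],[0,0,0]],[0,[0,0,-110],[0,0,0]],[0,[0,0,-150],[0,0,0]],[0,[0,0,-190],[0,0,0]],[0,[0,0,-190],[0,0,0]],[0,[0,0,-190],[0,0,0]]]'; python3 -c "
from h import *
go((.41,0,.25),-94.6)"
```

```text
clock: 4.53
tool_pos: [0.4064, -0.2688, 0.2525]
tool_rot: [0.981, 0.196, 0.001, 0.002]
contact_force: [0.0, -0.1, -1.1]
opening: 0.009
grasp_force: 60.5
t 4.53 at [ 0.4064 -0.2688  0.2525] yaw -67.4 q [-0.74 -0.3   1.9   0.    1.54  0.44] F [ 0.  -0.1 -1.1] open 0.009 grip 60.5
  shift [ 106.7 -246.7    1.7] turn [ 0.003 -0.003  0.475]
```

```bash
python3 -m pendant '[[0,[107,-247,0],[0,0,0.475]],[0,[107,-247,0],[0,0,0.475]],[0,[107,-247,0],[0,0,0.475]],[0,[107,-247,0],[0,0,0.475]],[0,[107,-247,0],[0,0,0.475]],[0,[107,-247,0],[0,0,0.475]],[0,[107,-247,0],[0,0,0.475]],[0,[107,-247,0],[0,0,0.475]]]'; python3 -c "
from h import *
go((.46,0.166,.25),-94.6)"
```

```text
clock: 5.2
tool_pos: [0.4076, 0.0065, 0.2468]
tool_rot: [0.999, -0.036, -0.003, -0.002]
contact_force: [0.1, -0.3, -0.3]
opening: 0.0092
grasp_force: 60.5
t 5.2 at [0.4076 0.0065 0.2468] yaw -94.1 q [-0.17 -0.51  2.06  0.    1.6   1.47] F [ 0.1 -0.3 -0.3] open 0.0092 grip 60.5
  shift [  40.7 -162.9   -2.7] turn [-0.004  0.005  0.008]
```

```bash
python3 -m pendant '[[0,[41,-163,0],[0,0,0.008]],[0,[41,-163,0],[0,0,0.008]],[0,[41,-163,0],[0,0,0.008]],[0,[41,-163,0],[0,0,0.008]],[0,[41,-163,0],[0,0,0.008]],[0,[41,-163,0],[0,0,0.008]],[0,[41,-163,0],[0,0,0.008]]]'; python3 -c "
from h import *
c=wrist('w3'); print(c['eye'])
go((.5054,.1672,.15),-94.6)"
```

```text
clock: 5.78
tool_pos: [0.4623, 0.1598, 0.2473]
tool_rot: [0.999, -0.044, -0.003, 0.0]
contact_force: [-0.8, -0.2, -0.2]
opening: 0.009
grasp_force: 60.5
[0.529191   0.15453713 0.39012521]
t 5.83 at [0.4625 0.1594 0.2477] yaw -95.1 q [ 0.18 -0.29  1.9   0.    1.54  1.84] F [ 0.5 -0.6 -0.6] open 0.0092 grip 60.5
  shift [ 42.4 -11.6  97.5] turn [-0.     0.004 -0.009]
```

View pics/w3.png

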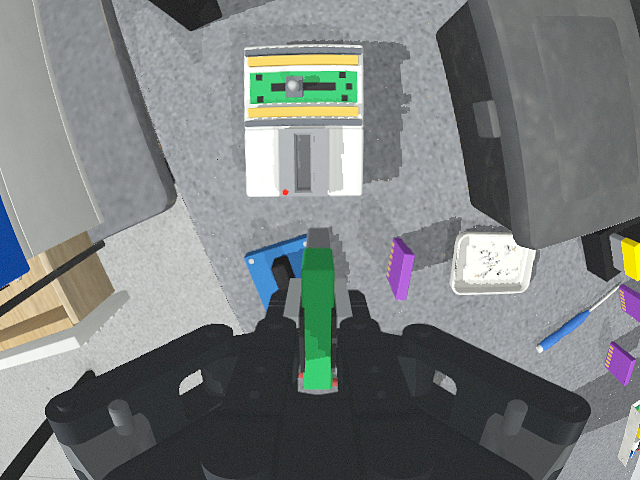

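The jig is seen square: bars at rows 60 and 111, slot at (303,163), pin at (293,87). The cartridge is held at (318,300).

```bash
python3 -c "
from h import *
c=pickle.load(open('w3.pkl','rb')); im=c['img']
Y=((15,70,110),(34,255,255)); b=[]
for box in ((235,45,370,72),(235,98,370,122)):
    k=blob(c,*Y,box); r=frect(c,k,.052); print('bar',cv2.boundingRect(k),r); b.append(np.array(r[0]))
m=(b[0]+b[1])/2; dr=b[0]-b[1]; print('centre',m,np.linalg.norm(dr),np.degrees(np.arctan2(dr[1],dr[0])))
g=cv2.cvtColor(im,cv2.COLOR_RGB2GRAY)
print('row163',g[163,274:330].tolist()); print('col303',g[124:200,303].tolist())
sat=cv2.cvtColor(im,cv2.COLOR_RGB2HSV)
print('pin row87 hue/sat/v'); print(sat[87,280:306].tolist()); print(sat[74:102,294].tolist())
"
```

```text
bar (248, 54, 110, 13) ((599.834228515625, 161.60736083984375), (98.37749481201172, 10.078752517700195), 85.19041442871094)
bar (248, 106, 111, 12) ((552.1348876953125, 165.37973022460938), (99.30089569091797, 9.222345352172852), 85.29571533203125)
centre [575.98455811 163.49354553] 47.84827985902364 -4.5219052355258755
row163 [240, 235, 236, 237, 218, 193, 181, 182, 180, 184, 185, 183, 182, 184, 186, 184, 186, 184, 186, 181, 152, 125, 108, 105, 142, 140, 120, 116, 119, 119, 117, 118, 120, 116, 116, 112, 146, 181, 188, 185, 186, 183, 183, 184, 184, 185, 183, 183, 183, 181, 183, 184, 186, 181, 181, 198]
col303 [113, 126, 188, 169, 156, 189, 187, 186, 185, 175, 165, 120, 119, 123, 122, 123, 122, 122, 121, 120, 122, 122, 121, 123, 118, 124, 120, 119, 121, 119, 124, 121, 121, 120, 117, 124, 123, 116, 119, 119, 118, 120, 120, 123, 120, 119, 119, 116, 122, 119, 118, 120, 119, 119, 121, 121, 118, 115, 121, 117, 115, 119, 118, 103, 89, 101, 125, 137, 155, 189, 182, 184, 168, 157, 158, 153]
pin row87 hue/sat/v
[[150, 8, 64], [20, 12, 64], [30, 4, 57], [120, 12, 64], [128, 18, 57], [101, 22, 125], [106, 25, 153], [102, 32, 142], [94, 12, 176], [70, 4, 203], [83, 5, 216], [90, 7, 219], [85, 7, 218], [86, 8, 214], [90, 5, 193], [80, 4, 178], [95, 11, 145], [90, 4, 143], [75, 8, 136], [93, 20, 112], [102, 22, 114], [105, 30, 121], [110, 24, 96], [156, 26, 49], [45, 10, 49], [165, 19, 53]]
[[72, 175, 218], [71, 178, 201], [79, 50, 154], [115, 22, 154], [102, 25, 151], [109, 21, 132], [80, 6, 136], [75, 6, 175], [96, 6, 202], [98, 5, 209], [100, 7, 218], [90, 6, 219], [102, 6, 209], [90, 5, 193], [95, 9, 178], [75, 6, 158], [90, 8, 156], [109, 18, 154], [103, 24, 148], [103, 26, 155], [107, 27, 152], [111, 29, 151], [139, 39, 155], [69, 148, 183], [72, 178, 209], [71, 166, 207], [71, 169, 196], [71, 183, 197]]
```

```bash
python3 -c "
from h import *
c=pickle.load(open('w3.pkl','rb')); t=pickle.load(open('c0.pkl','rb'))['top']
print('slot',(fplane(c,(302.2,162.5),.052)*1000).round(1))
a=np.radians(-4.65); m=np.array([576,163.5]); ex=np.array([np.cos(a),np.sin(a)]); ey=np.array([-ex[1],ex[0]])
print('slot from bars',m-71*ex)
p=fplane(c,(293.5,87),.06)[:2]*1000; print('pin',p,'jig xy',(p-m)@ex,(p-m)@ey)
k=blob(c,(50,120,60),(85,255,255),(290,225,350,400)); print('cart',cv2.boundingRect(k))
for z in (.2775,):
    print(frect(c,k,z))
hsv=cv2.cvtColor(c['img'],cv2.COLOR_RGB2HSV)
for r in (280,320,360): 
    xs=[x for x in range(290,350) if 50<=hsv[r,x,0]<=85 and hsv[r,x,1]>120]; print(r,xs[0],xs[-1],fplane(c,(xs[0],r),.2775)[:2],fplane(c,(xs[-1]+.0,r),.2775)[:2])
go((.5054,.1692,.15),-94.65)
"
```

```text
slot [505.3 170.1  52. ]
slot from bars [505.23369564 169.25588106]
pin [573.77772879 171.20550847] jig xy -2.8396325472618584 7.499989142626097
cart (301, 248, 34, 141)
((466.0858154296875, 159.9270477294922), (11.091107368469238, 55.922664642333984), 84.92659759521484)
280 302 333 [0.48343923 0.16348673] [0.48254751 0.15338512]
320 304 330 [0.46855978 0.16433858] [0.46777812 0.1554771 ]
360 305 330 [0.45185879 0.16570743] [0.45105995 0.15669433]
t 5.83 at [0.4625 0.1594 0.2477] yaw -95.1 q [ 0.18 -0.29  1.9   0.    1.54  1.84] F [ 0.5 -0.6 -0.6] open 0.0092 grip 60.5
  shift [ 42.3 -13.6  97.5] turn [-0.     0.004 -0.008]
```

```bash
python3 -m pendant '[[0,[30,-9,0],[0,0.004,-0.008]],[0,[42.5,-12.9,30],[0,0.004,-0.008]],[0,[42.5,-12.9,70],[0,0.004,-0.008]],[0,[42.5,-12.9,105],[0,0.004,-0.008]],[0,[42.5,-12.9,127],[0,0.004,-0.008]],[0,[42.5,-12.9,127],[0,0.004,-0.008]],[0,[42.5,-12.9,127],[0,0.004,-0.008]],[0,[42.5,-12.9,127],[0,0.004,-0.008]]]'; python3 -c "
from h import *
go((.5053,.1685,.09),-94.65)
c=wrist('w4')"
```

```text
clock: 6.5
tool_pos: [0.5076, 0.169, 0.1241]
tool_rot: [0.999, -0.041, 0.003, -0.001]
contact_force: [0.3, 0.1, 0.5]
opening: 0.0092
grasp_force: 60.5
t 6.5 at [0.5076 0.169  0.1241] yaw -94.7 q [ 0.18 -0.07  1.92  0.    1.29  1.83] F [0.3 0.1 0.5] open 0.0092 grip 60.5
  shift [-2.4  0.7 34. ] turn [-0.002 -0.005 -0.001]
```

View pics/w4.png

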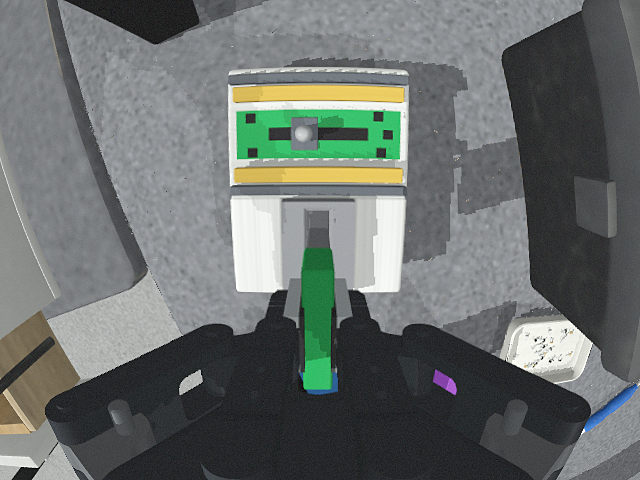

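The cartridge (column 318) is in line with the slot (columns 304–330). The pin tip is at (303,132), left of the jig's midline at about column 318.

```bash
python3 -m pendant '[[0,[-2,0.5,20],[-0.002,-0.005,0]],[0,[-2,0.5,30],[-0.002,-0.005,0]],[0,[-2,0.5,30],[-0.002,-0.005,0]],[0,[-2,0.5,30],[-0.002,-0.005,0]],[0,[-2,0.5,30],[-0.002,-0.005,0]]]'; python3 -c "
from h import *
go((.5053,.1685,.06),-94.65)
c=pickle.load(open('w4.pkl','rb')); b=[]
for box in ((225,80,415,108),(225,162,415,186)):
    k=blob(c,(15,70,110),(34,255,255),box); r=frect(c,k,.052); print('bar',r); b.append(np.array(r[0]))
m=(b[0]+b[1])/2; d=b[0]-b[1]; ex=d/np.linalg.norm(d); ey=np.array([-ex[1],ex[0]]); print('centre',m,np.degrees(np.arctan2(d[1],d[0])),m-71*ex)
p=fplane(c,(303,132),.06)[:2]*1000; print('pin jig xy',(p-m)@ex,(p-m)@ey)
"
```

```text
clock: 6.97
tool_pos: [0.5051, 0.1696, 0.0931]
tool_rot: [0.999, -0.04, -0.001, 0.0]
contact_force: [-0.6, 0.0, 0.7]
opening: 0.0092
grasp_force: 60.5
t 6.97 at [0.5051 0.1696 0.0931] yaw -94.6 q [ 0.18 -0.04  1.95  0.    1.24  1.84] F [-0.6  0.   0.7] open 0.0092 grip 60.5
  shift [ 0.3  1.1 33.1] turn [0.    0.001 0.001]
bar ((599.986083984375, 161.31240844726562), (99.21412658691406, 9.283798217773438), 85.33503723144531)
bar ((552.5301513671875, 165.52610778808594), (99.26704406738281, 9.426163673400879), 85.36439514160156)
centre [576.25811768 163.41925812] -5.0740906296869985 [505.53635518 169.69877319]
pin jig xy 0.3921415044795032 8.407821556474078
```

```bash
python3 -m pendant '[[0,[0.3,0.4,5],[0,0.001,0]],[0,[0.3,0.4,10],[0,0.001,0]],[0,[0.3,0.4,15],[0,0.001,0]],[0,[0.3,0.4,20],[0,0.001,0]],[0,[0.3,0.4,20],[0,0.001,0]]]'; python3 -c "
from h import *
go((.5053,.1692,.06),-94.65)"
```

```text
clock: 7.38
tool_pos: [0.5041, 0.1689, 0.0706]
tool_rot: [0.999, -0.04, -0.001, 0.0]
contact_force: [0.9, 0.1, -1.3]
opening: 0.0093
grasp_force: 60.5
t 7.38 at [0.5041 0.1689 0.0706] yaw -94.6 q [ 0.18 -0.01  1.96 -0.    1.2   1.83] F [ 0.9  0.1 -1.3] open 0.0093 grip 60.5
  shift [ 1.2 -0.4 10.6] turn [0.001 0.003 0.001]
```

```bash
python3 -m pendant '[[0,[0.8,0,4],[0,0.002,0]],[0,[0.8,0,7],[0,0.002,0]],[0,[0.8,0,9],[0,0.002,0]],[0,[0.8,0,10.5],[0,0.002,0]],[0,[0.8,0,11],[0,0.002,0]],[0,[0.8,0,11],[0,0.002,0]]]'; python3 -c "
from h import *
go((.5053,.1692,.06),-94.65)"
```

```text
clock: 7.88
tool_pos: [0.5052, 0.1689, 0.0607]
tool_rot: [0.999, -0.04, -0.0, 0.0]
contact_force: [0.0, -0.1, -1.1]
opening: 0.009
grasp_force: 60.5
t 7.88 at [0.5052 0.1689 0.0607] yaw -94.6 q [ 0.18  0.01  1.96 -0.    1.17  1.83] F [ 0.  -0.1 -1.1] open 0.009 grip 60.5
  shift [ 0.1 -0.3  0.7] turn [0.001 0.    0.001]
```

```bash
python3 -m pendant '[[0,[0,0,1],[0,0,0]],[0,[0,0,2],[0,0,0]],[0,[0,0,2],[0,0,0]],[0,[0,0,2],[0,0,0]]]'
```

```text
clock: 8.22
tool_pos: [0.5057, 0.169, 0.0599]
tool_rot: [0.999, -0.04, 0.0, 0.0]
contact_force: [-2.9, -0.4, 6.0]
opening: 0.0092
grasp_force: 61.4
```

```bash
python3 -m pendant '[[0.35,[0,0,-1.5],[0,0,0]],[0.35,[0,0,-1.5],[0,0,0]],[0.35,[0,0,-1.5],[0,0,0]],[0.35,[0,0,-10],[0,0,0]],[0.35,[0,0,-50],[0,0,0]],[0.35,[0,0,-90],[0,0,0]],[0.35,[0,0,-130],[0,0,0]],[0.35,[0,0,-170],[0,0,0]]]'; python3 -c "
from h import *
go((.36,.2,.25),-70)"
```

```text
clock: 8.88
tool_pos: [0.5049, 0.169, 0.2311]
tool_rot: [0.999, -0.04, 0.0, 0.0]
contact_force: [1.3, 0.7, -0.4]
opening: 0.0299
grasp_force: 0.0
t 8.88 at [0.5049 0.169  0.2311] yaw -94.6 q [ 0.18 -0.17  1.83 -0.    1.48  1.83] F [ 1.3  0.7 -0.4] open 0.0299 grip 0.0
  shift [-146.9  -19.3  -19. ] turn [ 0.001 -0.    -0.429]
```

```bash
python3 -m pendant '[[0.6,[-130,-35,-15],[0,0,-0.3]],[0.6,[-130,-35,-15],[0,0,-0.3]],[0.6,[-130,-35,-15],[0,0,-0.3]],[0.6,[-130,-35,-15],[0,0,-0.3]],[0.6,[-130,-35,-15],[0,0,-0.3]],[0.6,[-130,-35,-15],[0,0,-0.3]]]'; python3 -c "
from h import *
c=wrist('w5')
go((.383,.197,.25),-76.8)"
```

```text
clock: 9.38
tool_pos: [0.3787, 0.2145, 0.2444]
tool_rot: [0.994, 0.11, 0.001, 0.0]
contact_force: [0.1, -0.6, 0.1]
opening: 0.0512
grasp_force: 0.0
t 9.43 at [0.3791 0.2142 0.2441] yaw -77.4 q [ 0.34 -0.44  2.02 -0.    1.56  1.7 ] F [ 0.2  0.8 -0.2] open 0.0514 grip 0.0
  shift [ 0.  17.6 -5.9] turn [ 0.001 -0.001 -0.011]
```

View pics/w5.png

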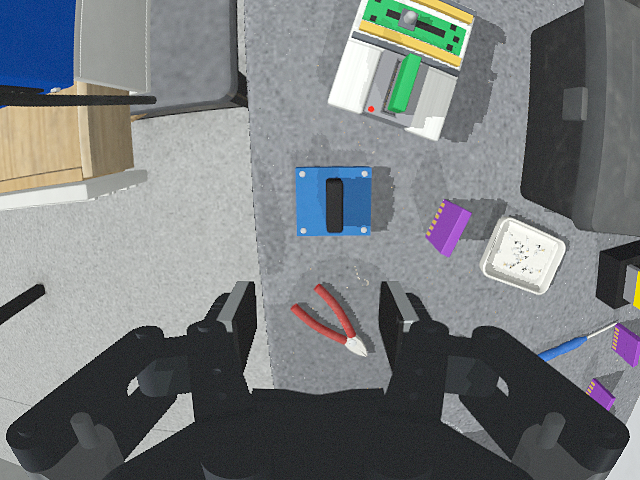

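The cover is square to the camera at (334,201), its rib spanning columns 327–343. The green cartridge stands in the jig slot at (404,83).

```bash
python3 -c "
from h import *
c=pickle.load(open('w5.pkl','rb'))
k=blob(c,(98,120,50),(125,255,255),(285,155,385,245)); r=frect(c,k,.018); print('cover',r)
hsv=cv2.cvtColor(c['img'],cv2.COLOR_RGB2HSV)
k2=blob(c,(0,0,0),(180,255,75),(315,170,355,242)); print('rib',cv2.boundingRect(k2),frect(c,k2,.048))
print(hsv[210,318:352,2].tolist())
g=blob(c,(50,120,60),(85,255,255),(380,48,425,125)); print('cart',frect(c,g,.09))
go((.383,.197,.12),-76.8)"
```

```text
cover ((384.43768310546875, 199.40554809570312), (71.04957580566406, 76.01387023925781), 13.239983558654785)
rib (326, 178, 17, 54) ((385.87945556640625, 200.44972229003906), (50.33420181274414, 15.074858665466309), 13.443999290466309)
[203, 204, 204, 205, 193, 187, 191, 180, 68, 52, 57, 58, 55, 54, 61, 54, 55, 57, 53, 54, 50, 60, 56, 40, 28, 128, 160, 156, 155, 157, 155, 154, 157, 154]
cart ((504.1492004394531, 171.328369140625), (14.388435363769531, 51.729522705078125), 85.09552001953125)
t 9.43 at [0.3791 0.2142 0.2441] yaw -77.4 q [ 0.34 -0.44  2.02 -0.    1.56  1.7 ] F [ 0.2  0.8 -0.2] open 0.0514 grip 0.0
  shift [-1.000e-01  1.750e+01  1.241e+02] turn [ 0.001 -0.001 -0.011]
```

```bash
python3 -m pendant '[[0.6,[1,15,20],[0.001,-0.001,-0.011]],[0.6,[1,15,60],[0.001,-0.001,-0.011]],[0.5,[1,15,100],[0.001,-0.001,-0.011]],[0.5,[1,15,140],[0.001,-0.001,-0.011]],[0.5,[1,15,165],[0.001,-0.001,-0.011]],[0.5,[1,15,165],[0.001,-0.001,-0.011]],[0.5,[1,15,165],[0.001,-0.001,-0.011]]]'; python3 -c "
from h import *
go((.3846,.199,.023),-76.7)
c=wrist('w6')
k2=blob(c,(0,0,0),(180,255,75),(260,170,380,330)); print(cv2.boundingRect(k2))"
```

```text
clock: 10.02
tool_pos: [0.3824, 0.1989, 0.0774]
tool_rot: [0.993, 0.114, -0.003, 0.0]
contact_force: [0.6, -0.7, 0.3]
opening: 0.0427
grasp_force: 0.0
t 10.02 at [0.3824 0.1989 0.0774] yaw -76.9 q [ 0.31 -0.28  2.19  0.    1.24  1.65] F [ 0.6 -0.7  0.3] open 0.0427 grip 0.0
  shift [ 2.4  0.4 54.4] turn [ 0.     0.006 -0.003]
(303, 210, 31, 103)
```

```bash
python3 -m pendant '[[0.5,[1.5,0,20],[0,0.006,-0.003]],[0.5,[1.5,0,40],[0,0.006,-0.003]],[0.5,[1.5,0,52],[0,0.006,-0.003]],[0.5,[1.5,0,54],[0,0.006,-0.003]],[0.5,[1.5,0,54],[0,0.006,-0.003]],[0.5,[1.5,0,54],[0,0.006,-0.003]]]'; python3 -c "
from h import *
go((.3846,.199,.023),-76.7)"
```

```text
clock: 10.57
tool_pos: [0.3863, 0.2008, 0.0273]
tool_rot: [0.993, 0.117, 0.004, -0.001]
contact_force: [-1.1, -0.3, -0.1]
opening: 0.0425
grasp_force: 0.0
t 10.57 at [0.3863 0.2008 0.0273] yaw -76.6 q [ 0.31 -0.19  2.21 -0.    1.12  1.65] F [-1.1 -0.3 -0.1] open 0.0425 grip 0.0
  shift [-2.1  1.3  4.2] turn [-0.001 -0.009  0.001]
```

```bash
python3 -c "
from h import *
c=wrist('w7')"
```

View pics/w7.png

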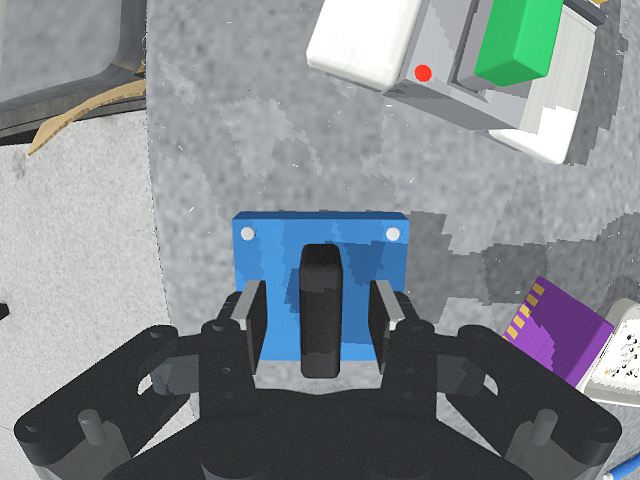

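The rib (column 320) is centred between the pads (columns 265 and 372).

```bash
python3 -m pendant '[[0.5,[-1,1,4],[0,-0.006,0]],[0.5,[-1,1,4],[0,-0.006,0]],[0,[-1,1,4],[0,-0.006,0]],[0,[-1,1,4],[0,-0.006,0]],[0,[-1,1,4],[0,-0.006,0]],[0,[-1,1,4],[0,-0.006,0]],[0,[-1,1,4],[0,-0.006,0]],[0,[-1,1,4],[0,-0.006,0]]]'; python3 -c "
from h import *
go((.3846,.199,.16),-76.7)"
```

```text
clock: 11.28
tool_pos: [0.3838, 0.1991, 0.0212]
tool_rot: [0.993, 0.117, -0.0, -0.0]
contact_force: [-0.5, 0.3, 2.9]
opening: 0.015
grasp_force: 60.0
t 11.28 at [0.3838 0.1991 0.0212] yaw -76.6 q [ 0.31 -0.18  2.21  0.    1.11  1.64] F [-0.5  0.3  2.9] open 0.015 grip 60.0
  shift [   0.7    0.2 -138.8] turn [-0.     0.     0.002]
```

```bash
python3 -m pendant '[[0,[0,0,-10],[0,0,0]],[0,[0,0,-40],[0,0,0]],[0,[0,0,-80],[0,0,0]],[0,[0,0,-120],[0,0,0]],[0,[0,0,-140],[0,0,0]],[0,[0,0,-140],[0,0,0]],[0,[0,0,-140],[0,0,0]]]'; python3 -c "
from h import *
go((.5751,.1603,.16),-94.75)"
```

```text
clock: 11.87
tool_pos: [0.3839, 0.1991, 0.1617]
tool_rot: [0.993, 0.117, 0.0, -0.0]
contact_force: [0.5, 0.2, -2.6]
opening: 0.015
grasp_force: 59.4
t 11.87 at [0.3839 0.1991 0.1617] yaw -76.6 q [ 0.31 -0.39  2.12  0.    1.41  1.64] F [ 0.5  0.2 -2.6] open 0.015 grip 59.4
  shift [177.   82.1   1.9] turn [-0.001 -0.001  0.317]
```

```bash
python3 -m pendant '[[0,[35,16,0],[0,0,0.08]],[0,[71,33,0],[0,0,0.16]],[0,[106,49,0],[0,0,0.24]],[0,[142,66,0],[0,0,0.317]],[0,[165,76,0],[0,0,0.317]],[0,[177,82,0],[0,0,0.317]],[0,[177,82,0],[0,0,0.317]],[0,[177,82,0],[0,0,0.317]]]'; python3 -c "
from h import *
go((.5751,.1603,.09),-94.75)
c=wrist('w8')"
```

```text
clock: 12.53
tool_pos: [0.5731, 0.1597, 0.157]
tool_rot: [0.999, -0.042, -0.004, 0.0]
contact_force: [-1.1, 0.2, -2.4]
opening: 0.0153
grasp_force: 59.3
t 12.53 at [0.5731 0.1597 0.157 ] yaw -94.8 q [0.15 0.04 1.75 0.   1.36 1.8 ] F [-1.1  0.2 -2.4] open 0.0153 grip 59.3
  shift [ 2.5 -0.8 67. ] turn [ 0.001  0.008 -0.001]
```

View pics/w8.png

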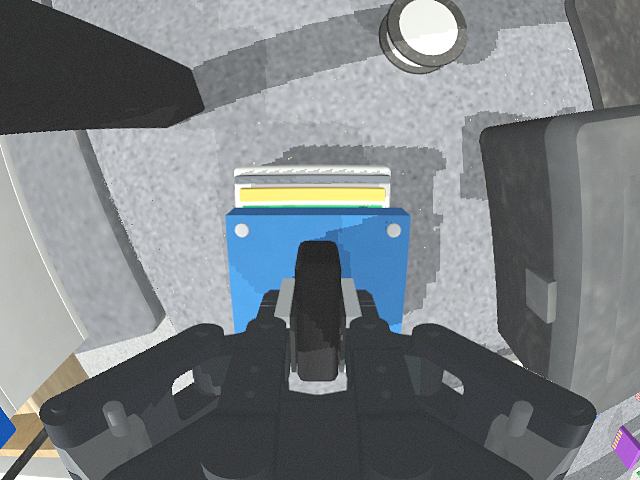

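The held cover is square over the jig. The far bar is visible at row 194, and nothing is close by.

```bash
python3 -m pendant '[[0,[1.5,-0.5,25],[0.001,0.006,0]],[0,[1.5,-0.5,50],[0.001,0.006,0]],[0,[1.5,-0.5,65],[0.001,0.006,0]],[0,[1.5,-0.5,69],[0.001,0.006,0]],[0,[1.5,-0.5,69],[0.001,0.006,0]],[0,[1.5,-0.5,69],[0.001,0.006,0]]]'; python3 -c "
from h import *
go((.5751,.1603,.081),-94.75)"
```

```text
clock: 13.08
tool_pos: [0.5758, 0.1609, 0.092]
tool_rot: [0.999, -0.041, 0.003, -0.0]
contact_force: [-0.1, -0.6, -1.8]
opening: 0.0149
grasp_force: 59.2
t 13.08 at [0.5758 0.1609 0.092 ] yaw -94.7 q [ 0.15  0.11  1.79 -0.    1.23  1.8 ] F [-0.1 -0.6 -1.8] open 0.0149 grip 59.2
  shift [-0.7  0.7 11. ] turn [-0.001 -0.005  0.   ]
```

```bash
python3 -m pendant '[[0,[-0.7,0.6,4],[0,-0.003,0]],[0,[-0.7,0.6,7],[0,-0.003,0]],[0,[-0.7,0.6,9],[0,-0.003,0]],[0,[-0.7,0.6,9],[0,-0.003,0]],[0,[-0.7,0.6,9],[0,-0.003,0]]]'; python3 -c "
from h import *
go((.5751,.1603,.081),-94.75)"
```

```text
clock: 13.5
tool_pos: [0.5757, 0.1601, 0.0828]
tool_rot: [0.999, -0.042, 0.001, -0.0]
contact_force: [0.1, 0.6, -3.0]
opening: 0.015
grasp_force: 59.2
t 13.5 at [0.5757 0.1601 0.0828] yaw -94.8 q [0.15 0.12 1.8  0.   1.22 1.8 ] F [ 0.1  0.6 -3. ] open 0.015 grip 59.2
  shift [-0.6 -0.2  1.8] turn [-0.001 -0.002 -0.   ]
```

```bash
python3 -m pendant '[[0,[-0.4,0,1],[0,-0.001,0]],[0,[-0.4,0,2],[0,-0.001,0]],[0,[-0.4,0,2],[0,-0.001,0]],[0,[-0.4,0,2.4],[0,-0.001,0]],[0,[-0.4,0,2.4],[0,-0.001,0]]]'; python3 -c "
from h import *
go((.5751,.1603,.081),-94.75)"
```

```text
clock: 13.92
tool_pos: [0.5755, 0.1602, 0.081]
tool_rot: [0.999, -0.042, 0.001, -0.0]
contact_force: [-2.1, -0.3, 2.7]
opening: 0.0151
grasp_force: 59.9
t 13.92 at [0.5755 0.1602 0.081 ] yaw -94.8 q [0.15 0.12 1.8  0.   1.22 1.8 ] F [-2.1 -0.3  2.7] open 0.0151 grip 59.9
  shift [-0.4 -0.1  0. ] turn [-0.001 -0.001 -0.   ]
```

```bash
python3 -m pendant '[[0,[0,-1,0],[0,0,0]],[0,[0,-2,0],[0,0,0]],[0,[0,-3,0],[0,0,0]],[0,[0,-4,0],[0,0,0]],[0,[0,-5,0],[0,0,0]],[0,[0,-6,0],[0,0,0]],[0,[0,-7,0],[0,0,0]],[0,[0,-8,0],[0,0,0]]]'; python3 -c "
from h import *
go((.5751,.1603,.081),-94.75)"
```

```text
clock: 14.58
tool_pos: [0.5752, 0.169, 0.0793]
tool_rot: [0.999, -0.042, -0.0, -0.001]
contact_force: [-0.4, 1.0, -3.5]
opening: 0.0147
grasp_force: 59.4
t 14.58 at [0.5752 0.169  0.0793] yaw -94.8 q [0.16 0.13 1.79 0.   1.22 1.81] F [-0.4  1.  -3.5] open 0.0147 grip 59.4
  shift [ 0.6  8.7 -1.7] turn [-0.003  0.001 -0.001]
```

```bash
python3 -m pendant '[[0,[0,-0.6,0.5],[0,0,0]],[0,[0,-1.2,1],[0,0,0]],[0,[0,-1.8,1.5],[0,0,0]],[0,[0,-1.8,2],[0,0,0]],[0,[0,-1.8,2.5],[0,0,0]],[0,[0,-1.8,2.5],[0,0,0]]]'; python3 -c "
from h import *
go((.5751,.1603,.081),-94.75)"
```

```text
clock: 15.08
tool_pos: [0.5758, 0.1699, 0.0774]
tool_rot: [0.999, -0.042, 0.0, -0.0]
contact_force: [-0.6, 0.6, -3.5]
opening: 0.015
grasp_force: 59.4
t 15.08 at [0.5758 0.1699 0.0774] yaw -94.8 q [0.16 0.14 1.79 0.   1.21 1.82] F [-0.6  0.6 -3.5] open 0.015 grip 59.4
  shift [ 0.1  9.7 -3.6] turn [-0.001 -0.    -0.   ]
```

```bash
python3 -m pendant '[[0,[0,0,1],[0,0,0]],[0,[0,0,2],[0,0,0]],[0,[0,0,3],[0,0,0]],[0,[0,0,4],[0,0,0]],[0,[0,0,4],[0,0,0]]]'; python3 -c "
from h import *
go((.5751,.1603,.081),-94.75)"
```

```text
clock: 15.5
tool_pos: [0.576, 0.1699, 0.0736]
tool_rot: [0.999, -0.042, 0.0, -0.001]
contact_force: [-0.4, 0.1, -3.4]
opening: 0.0151
grasp_force: 59.3
t 15.5 at [0.576  0.1699 0.0736] yaw -94.8 q [0.16 0.14 1.79 0.   1.2  1.82] F [-0.4  0.1 -3.4] open 0.0151 grip 59.3
  shift [-0.   9.7 -7.5] turn [-0.001 -0.001 -0.   ]
```

```bash
python3 -m pendant '[[0,[0,0,1],[0,0,0]],[0,[0,0,2],[0,0,0]],[0,[0,0,3],[0,0,0]],[0,[0,0,4],[0,0,0]],[0,[0,0,5],[0,0,0]],[0,[0,0,6],[0,0,0]],[0,[0,0,6],[0,0,0]]]'; python3 -c "
from h import *
go((.5751,.1603,.0682),-94.75)"
```

```text
clock: 16.08
tool_pos: [0.5762, 0.17, 0.0687]
tool_rot: [0.999, -0.042, 0.001, -0.0]
contact_force: [-3.3, -0.2, 7.0]
opening: 0.0152
grasp_force: 60.6
t 16.08 at [0.5762 0.17   0.0687] yaw -94.8 q [0.16 0.15 1.8  0.   1.2  1.82] F [-3.3 -0.2  7. ] open 0.0152 grip 60.6
  shift [-0.3  9.7  0.5] turn [-0.001 -0.001 -0.   ]
```

```bash
python3 -m pendant '[[0,[0,0,1],[0,0,0]],[0,[0,0,2],[0,0,0]],[0,[0,0,3],[0,0,0]],[0,[0,0,3],[0,0,0]],[0,[0,0,3],[0,0,0]]]'; python3 -c "
from h import *
go((.5751,.1603,.0682),-94.75)"
```

```text
clock: 16.5
tool_pos: [0.5762, 0.17, 0.0682]
tool_rot: [0.999, -0.041, 0.0, -0.0]
contact_force: [-11.8, -1.6, 18.7]
opening: 0.015
grasp_force: 62.4
t 16.5 at [0.5762 0.17   0.0682] yaw -94.8 q [0.16 0.15 1.8  0.   1.2  1.82] F [-11.8  -1.6  18.7] open 0.015 grip 62.4
  shift [-0.3  9.7 -0. ] turn [-0. -0. -0.]
```

```bash
python3 -m pendant '[[0,[-0.7,0,0],[0,0,0]],[0,[-0.7,0,0],[0,0,0]],[0,[-0.7,0,0],[0,0,0]],[0,[-0.7,0,0],[0,0,0]]]'; python3 -c "
from h import *
from plant import vision
go((.5751,.1603,.0682),-94.75)
c=wrist('w9'); s=vision.capture('scene')['img']; t=vision.capture('top')['img']
o=np.zeros((600,800,3),np.uint8); o[:360,:480]=cv2.resize(c['img'],(480,360)); o[360:600,:320]=cv2.resize(s[240:360,160:320],(320,240)); o[360:600,340:660]=cv2.resize(t[160:280,180:340],(320,240)); o[:240,480:800]=cv2.resize(s[140:260,330:490],(320,240))
cv2.imwrite('pics/fin.png',o[:,:,::-1])"
```

```text
clock: 16.83
tool_pos: [0.5762, 0.17, 0.0682]
tool_rot: [0.999, -0.041, 0.001, -0.0]
contact_force: [-8.6, -1.0, 16.6]
opening: 0.015
grasp_force: 62.0
t 16.83 at [0.5762 0.17   0.0682] yaw -94.8 q [0.16 0.15 1.8  0.   1.19 1.82] F [-8.6 -1.  16.6] open 0.015 grip 62.0
  shift [-0.3  9.7 -0. ] turn [-0.001 -0.002 -0.   ]
```

View pics/fin.png

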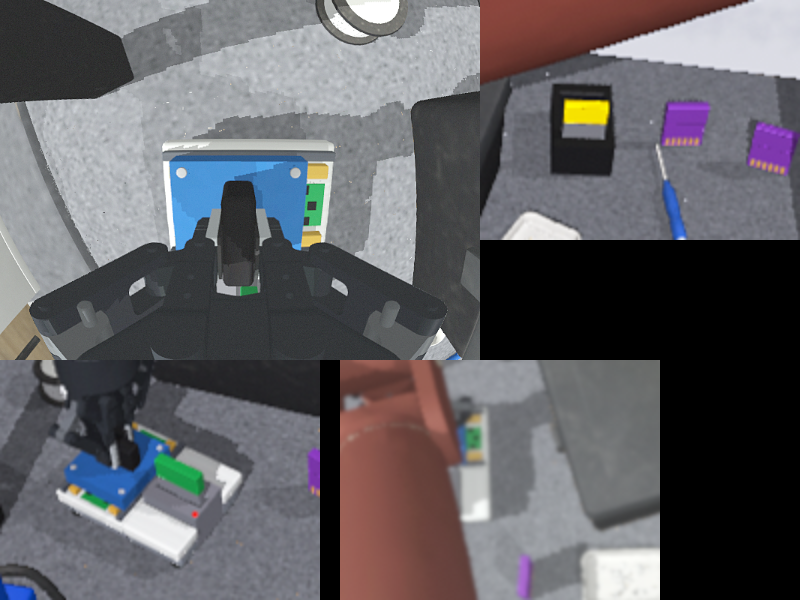

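The cover sits flat on the jig, the green cartridge stands home in the slot at (180,475), and the yellow one is still in the rack at (586,112). The push is steady at about 17 N.

```bash
python3 -c "
from plant import sign_off
print(sign_off())"
```

```text
the job is handed in; nothing more can be done
None
```

The job is handed in at about 17 s on the robot's clock: the green cartridge is home in the jig slot, and the cover is on its pin and held down on the hard stops with about 17 N; the yellow cartridge, dish and reel were not touched.

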